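# Load a fuse-link into a temperature-rise test fixture

## Task

Put the thick fuse-link into the test fixture: lift the sprung clamp bar and turn it aside into its parking notch, lay the fuse gently in the two brass saddles, and slide it endways until the sprung probe is pushed fully in, feeling for its bottom rather than ramming it. Then lift the bar out of its notch, swing it back over the fuse and lower it gently, without letting it snap down, so that it clamps the fuse with the probe still pushed in. Leave everything else on the bench where it is.

Things in the scene. Friction and masses are not known exactly. Their poses are not given: they have to be found in the camera images.
- fixture: Test fixture, fixed on the bench: grey plate 14 mm thick. Origin on the bench below the middle of the saddles; z up, y along the saddles (as the fuse lies), probe at -y, the bar's pillar at x 75, y 0 (34 mm diameter, rim 64 mm above the bench). Plate: x -48..102, y -119..77 mm. With the bar parked, about 40 mm beside the fuse's axis are free for fingers between the saddles.
- saddles: Two brass V-blocks (90 degree V) for the fuse. Origin: axis of the seated thick fuse, midway between them, 60 mm above the bench; axes as fixture. Centred at y -40 and +40 mm, each 14 wide along y, 52 across x, tops 5 mm below the fuse's axis; 66 mm clear between them, 46 mm deep below the axis. Terminal studs at x -35 mm end 22 mm below the axis.
- bar: Aluminium clamp bar, 18 mm wide, 12 thick, with a rubber foot that presses on the fuse's middle. Origin on the pillar's axis, on the bench when lift is 0 and rising with it; own -x points along the bar to the handle. Foot's underside 66 mm, bar 70 to 82 mm, hub's top 90 mm above the origin; foot 75 mm, handle 135 mm out from the axis.
- handle (a point): Middle of the upright round grey peg on the bar's free end, 18 mm in diameter, 40 mm tall; the point is 20 mm above the bar's top, 20 mm below the peg's top, 135 mm from the pillar's axis. Pinch it from above.
- turn (a joint): Turn of the bar about the upright pillar (rad): 0 = over the saddles, handle on the fixture's -x side; grows as the handle swings towards the fixture's +y. Parking notch at 1.40. At 0 a cross pin lies in a deep slot of the pillar: the bar turns (beyond 0.09 play) only when lifted 21 mm or more. Little friction.
- lift (a joint): Height of the bar (m): 0 = fully down (no fuse), 0.010 = foot on the seated fuse, 0.018 = resting in the parking notch (3 mm deep), 0.021 = just free to turn, 0.028 = top stop. A spring drives it down: 5 N at 0, rising 0.35 N per mm; the moving parts weigh 0.21 kg (some 16 N in all to hold it at 0.024).
- probe_block: Grey bracket, 36 x 15 x 58 mm, with a sprung probe (copper tip, 14 mm diameter) that points along +y on the seated fuse's axis. Origin on that axis, 98 mm from the saddles' origin. The tip gives 3 mm at 0.3 to 0.9 N, then stops hard. Its reach is hand-set, unmeasured: face, fully in, 21 to 43 mm from the origin; free, 3 mm more. Lay the fuse centred 16 mm to +y, slide it to -y by feel (rubbing: 3-9 N).
- fuse: The thick fuse-link to load: white ceramic barrel, 32 mm in diameter over its middle 44 mm, plain metal caps 35 mm in diameter and 43 mm long at both ends, alike; 130 mm long in all, about 0.33 kg. Origin at its centre, y along its axis. Starts lying level in stand_a. In the saddles its weight holds it against the probe's spring when let go.
- stand_a: Grey plastic stand with two V-rests in which the thick fuse lies, fixed, left or right of the fixture: plate 85 x 104 mm, 5 mm thick; the fuse's axis lies along its y, 42 mm above the bench; rests 14 mm wide, centred 38 mm either side of the middle. Origin under its middle, on the bench.
- stand_b: A like stand, fixed, on the other side of the fixture, for the slim fuse, whose axis is 36 mm above the bench.
- slim_fuse: A slim fuse-link, also white with metal caps, 24 mm in diameter and 110 mm long, lying in stand_b; not to be used. Origin at its centre, y along its axis.
- multimeter: Black handheld multimeter lying on the bench, 150 x 76 x 34 mm. Bystander.
- screwdriver: Screwdriver lying on the bench, 190 mm long. Bystander.
- spanner: Small steel spanner lying on the bench, 160 mm long. Bystander.
- pen_pot: Grey round pot with pens, 72 mm in diameter, 95 mm tall (pens to 155 mm). Bystander.
- nut_tray: Small blue open tray with nuts, 120 x 90 x 35 mm. Bystander.
- card_stand: Clear card holder, 150 mm wide, 90 mm tall. Bystander.
There are look-alikes about, which are no part of the job. What is shaped like the fuse but blue or orange is not meant.

How it is judged:
By the outcome, as a careful person would: the job done as asked, in the order asked, and still so for the second after the job is handed in, with the robot touching nothing.
It also fails if it takes over 67 s, if anything falls off the work surface, if the arm or the gripper's body presses on something with over 40 N, if the wrist force passes 120 N, or if a joint passes its speed limit or range.

## Robot

A 6-joint arm with a two-finger parallel gripper is mounted at the origin on the work surface. World frame = base frame: x ahead of the robot, y to its left, z up, the work surface at z = 0. Lengths are in m, angles in rad, forces in N, time in s.
With the tool pointing down it reaches from about 0.375 to 0.925 m from the base axis. Payload 5.7 kg.
Tool frame: the origin (TCP) lies midway between the tips of the shut fingers; the grasp point (between the pads) lies 19 mm behind it; z points along the fingers, x is the direction in which the jaws open and shut, and the axes are right-handed (so a half turn about z gives the same grasp; the last joint's range is limited). The gripper opens to 88 mm and grips with 3 to 60 N. Pads are 20 mm wide; open, the fingers measure 115 mm over their backs; the gripper's body (75 mm by 178 mm) begins 61 mm behind the grasp point.
Start: joints at [-1.406, 0.359, 1.51, -0, 1.272, -0.115], TCP at [0.166, -0.577, 0.223] pointing down, gripper open.
Joint ranges: [-2.97, 2.97], [-1.01, 2.36], [0.21, 2.38], [-0.96, 4.11], [0.2, 2.71], [-2.98, 2.98]. Speed limits (rad/s): [2.39, 2.39, 3.14, 3.14, 3.14, 3.14].

## Interface

Orientations are given as a unit quaternion [x, y, z, w].
In Python, from bench import move_ptp, servo_line, goto_joints, move_gripper, sleep, inverse_kinematics, capture, PlanningError, close_job, spot_in, silhouettes, current_clock, current_joint_pos, current_qvel, current_joint_torque, current_position, current_orientation, current_force, current_torque, current_finger_gap gives the robot as it stands. Calls block until the motion is done:
- move_ptp(position, orientation): joint-space move of the TCP to a pose.
- servo_line(position, orientation=None, rate=0.15, contact_N=None): straight line of the TCP; orientation=None keeps the orientation; rate is the mean speed in m/s. With contact_N (N) it stops when the force on the tool has changed by that much, and returns True; else False.
- goto_joints(angles): joint-space move.
- move_gripper(opening): finger opening in m; the grip force is fixed at half the most; returns when the fingers have stopped.
- sleep(seconds).
- inverse_kinematics(position, orientation): joint angles nearest the present ones, or None.
- capture(name): name is "scene" or "top"; returns a dict with "image" (480x640x3 uint8, blue, green, red), "range_z" (480x640 float32, m along the optical axis (not along the pixel's ray), 0 where there is no reading), "intrinsics" (3x3 intrinsics, pixels), "R" (3x3) and "t" (3): a world point X has camera coordinates R X + t. Camera axes: x right, y down, z forward; pixel columns grow to the right and rows downward; lengths in m; the calibration is good to about 2 mm. A picture is of the moment at which its call begins.
A pose or a line that the arm cannot do raises PlanningError and nothing moves.
- close_job(): hands the job in, once; it reports no verdict.
Trained networks look in the newest picture that a camera, given by its name, has taken for a name from the list of things; names that differ only in an ending like _2 or _b are one class to them, and where a whole thing is asked for, a point or a joint stands for the part that bears it (a point fixed in the world has none). Each returns a list of dicts, best first, with "conf" (0 to 1); they miss things now and then, are a little off and sometimes report something else, mostly with a low value. They report only what shows in the picture. A call takes as long as a camera call. They do not tell look-alikes from the thing itself.
- spot_in(camera, query): "xy" ([column, row] in pixels, amid what is visible of it).
- silhouettes(camera, query): "region" (480x640 bool, what is visible of it) and "xy" ([column, row] in pixels, amid what is visible of it).
Readings, each from a call of its own:
- current_clock(): time.
- current_joint_pos(): joint angles.
- current_qvel(): joint speeds.
- current_joint_torque(): joint torques, N m.
- current_position(): TCP position.
- current_orientation(): TCP orientation.
- current_force(): force on the tool from outside, world axes, zero at the start.
- current_torque(): the same for the moment, N m.
- current_finger_gap(): finger opening in m.
Only numpy, scipy, OpenCV 4.12 (cv2) and the standard library are available. Lean on these libraries where they do the work, as an engineer would, in place of code of your own. Each camera call takes 0.05 s, during which the arm holds its last target.

## Working session

There is one attempt and no reset: what is moved stays moved. The work goes in short steps, each a Python script; the robot and the scene stay as the last script left them, time stands still between calls to the robot, and variables do not carry over. Pictures are saved under pics/ and viewed, and the job is handed in when it is done.

```bash
ls; mkdir -p pics
python3 - <<'E'
from bench import *
import cv2,numpy as np,pickle
for n in("scene","top"):
    c=capture(n); cv2.imwrite(f"pics/{n}0.png",c["image"]); pickle.dump(c,open(f"{n}0.pkl","wb"))
    print(n,c["intrinsics"].tolist(),c["R"].round(4).tolist(),c["t"].round(4).tolist())
    for q in("fixture","fuse","bar","handle","probe_block","saddles","stand_a","slim_fuse"):
        print(q,[(np.round(d["xy"]).tolist(),round(d["conf"],2)) for d in spot_in(n,q)])
print(current_clock(),current_position(),current_orientation(),current_finger_gap())
E
```

```text
pics
scene [[542.6779249911344, 0.0, 317.18181776406675], [0.0, 542.6779249911344, 235.7270476870465], [0.0, 0.0, 1.0]] [[-0.6335, 0.7736, 0.0163], [0.4473, 0.3834, -0.808], [-0.6313, -0.5046, -0.5889]] [0.4098, -0.1342, 1.7866]
fixture [([310.0, 267.0], 0.8), ([270.0, 199.0], 0.23)]
fuse [([334.0, 208.0], 0.93), ([274.0, 197.0], 0.82), ([291.0, 181.0], 0.74)]
bar [([320.0, 248.0], 0.67), ([320.0, 250.0], 0.44), ([484.0, 382.0], 0.38)]
handle [([319.0, 250.0], 0.55)]
probe_block [([286.0, 243.0], 0.52), ([200.0, 243.0], 0.38)]
saddles [([330.0, 262.0], 0.84), ([491.0, 319.0], 0.72), ([265.0, 208.0], 0.66), ([322.0, 249.0], 0.16)]
stand_a [([265.0, 209.0], 0.65), ([492.0, 320.0], 0.63)]
slim_fuse [([498.0, 306.0], 0.59), ([490.0, 381.0], 0.2)]
top [[479.1510082042216, 0.0, 309.2651774742249], [0.0, 479.1510082042216, 238.97709119442314], [0.0, 0.0, 1.0]] [[-0.001, -1.0, -0.0037], [-0.9978, 0.0012, -0.0663], [0.0663, 0.0036, -0.9978]] [-0.0664, 0.5325, 1.3073]
fixture [([312.0, 219.0], 0.91), ([147.0, 282.0], 0.68)]
fuse [([435.0, 334.0], 0.85), ([503.0, 313.0], 0.81), ([422.0, 277.0], 0.74), ([361.0, 317.0], 0.55)]
bar []
handle [([176.0, 177.0], 0.74), ([307.0, 219.0], 0.57), ([276.0, 280.0], 0.45)]
probe_block [([345.0, 219.0], 0.61)]
saddles [([320.0, 229.0], 0.64), ([408.0, 205.0], 0.16)]
stand_a [([420.0, 282.0], 0.6), ([151.0, 280.0], 0.58)]
slim_fuse [([146.0, 282.0], 0.93)]
0.9 [ 0.16567717 -0.5766543   0.22264777] [ 7.98785239e-01 -6.01616274e-01 -1.04731871e-05 -3.25176703e-05] 0.08787125469096378
```

View pics/scene0.png

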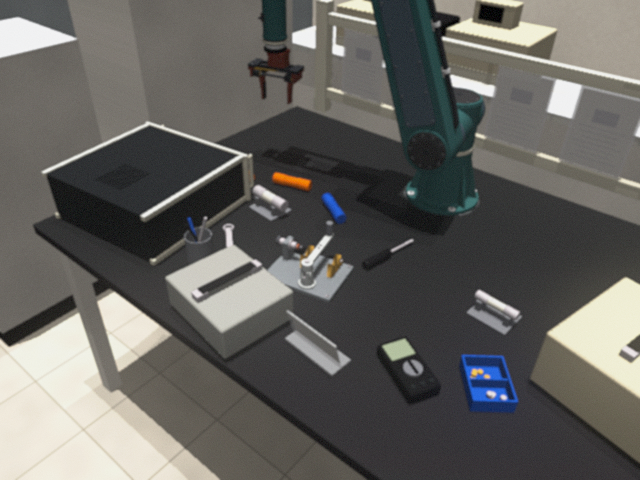

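View pics/top0.png

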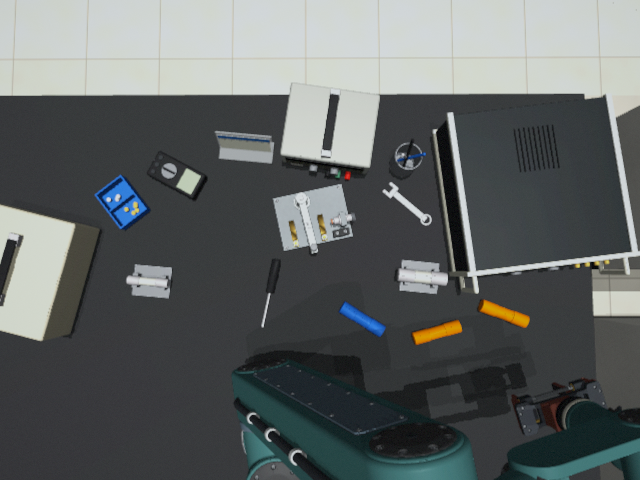

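Run:
```python
import cv2,numpy as np
a=cv2.imread("pics/top0.png");b=cv2.imread("pics/scene0.png")
cv2.imwrite("pics/top0c.png",cv2.resize(a[140:370,250:540],None,fx=2.6,fy=2.6,interpolation=cv2.INTER_CUBIC))
cv2.imwrite("pics/scene0c.png",cv2.resize(b[140:340,210:420],None,fx=3,fy=3,interpolation=cv2.INTER_CUBIC))
```

```text
(no output)
```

View pics/top0c.png

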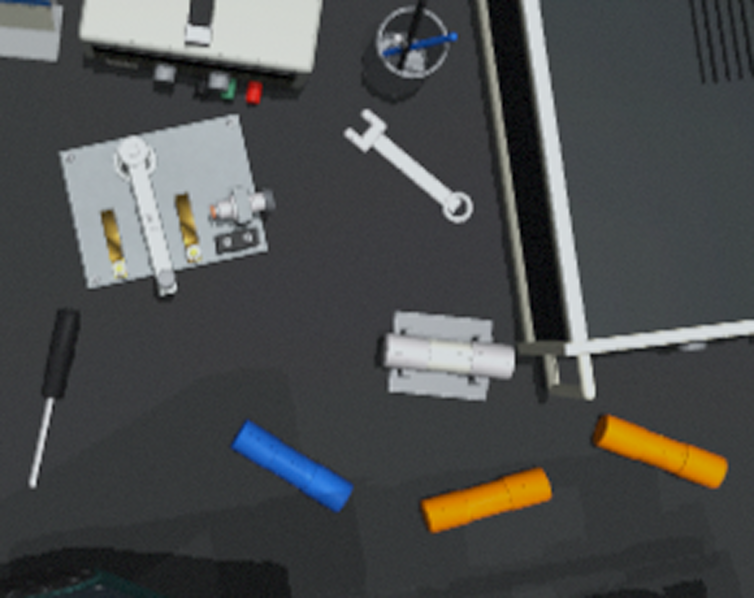

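View pics/scene0c.png

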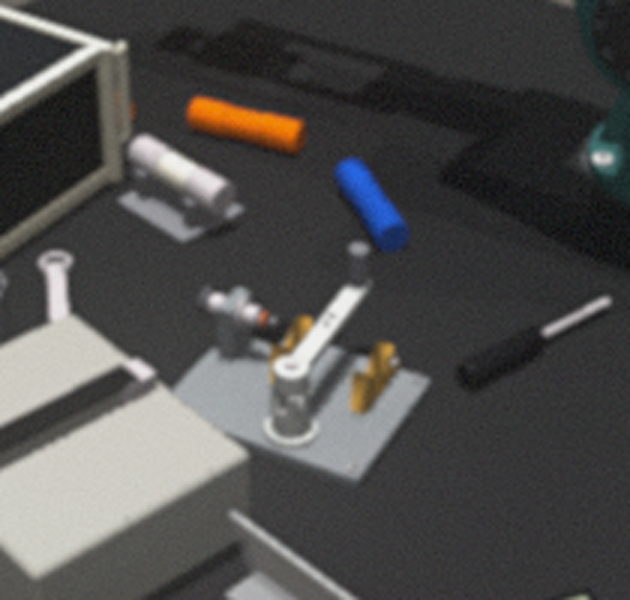

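The thick fuse could be confused with these, by pixel in the top picture:
- White in a stand at (422,277)
- Slim white at (147,282)
- Blue at (362,318)
- Orange at (437,332) and (503,313)

I choose (422,277): white, thick, plain caps, lying in a stand. The scene view shows the same one at about (270,198). The crop confirms it. Next I'll measure it.

```bash
cat > h.py <<'E'
import numpy as np,cv2
def cloud(c):
    K=c["intrinsics"];z=c["range_z"].astype(float);v,u=np.mgrid[0:480,0:640]
    P=np.stack([(u-K[0,2])/K[0,0]*z,(v-K[1,2])/K[1,1]*z,z],-1)
    W=(P-c["t"])@c["R"]; W[z<=0]=np.nan
    return W
def proj(c,X):
    X=np.atleast_2d(X);p=X@c["R"].T+c["t"];q=p@c["intrinsics"].T
    return q[:,:2]/q[:,2:]
def ray(c,uv,z):
    K=c["intrinsics"];d=np.linalg.inv(K)@[uv[0],uv[1],1];d=c["R"].T@d;o=-c["R"].T@c["t"]
    return o+d*(z-o[2])/d[2]
E
python3 - <<'E'
from h import *;import pickle
for n in("top","scene"):
    c=pickle.load(open(n+"0.pkl","rb"));W=cloud(c)
    print(n,"bench z",np.nanmedian(W[...,2][(W[...,0]>.45)&(W[...,0]<.55)&(abs(W[...,2])<.02)]))
    X,Y,Z=W[...,0],W[...,1],W[...,2]
    m=(X>.45)&(X<.8)&(Y>-.15)&(Y<.15)&(Z>.008)&(Z<.02)
    if n=="top":
        p=W[m][:,:2];r=cv2.minAreaRect((p*1000).astype(np.float32));print("plate",m.sum(),r,cv2.boxPoints(r))
    # tall
    for lo,hi,name in((.075,.095,"bar"),(.1,.135,"peg"),(.05,.062,"sadd")):
        m=(X>.45)&(X<.8)&(Y>-.15)&(Y<.15)&(Z>lo)&(Z<hi)
        print(name,m.sum(),W[m].mean(0),W[m].min(0),W[m].max(0))
    # fuse
    m=(X>.4)&(X<.6)&(Y>-.42)&(Y<-.15)&(Z>.04)&(Z<.07)
    p=W[m];r=cv2.minAreaRect((p[:,:2]*1000).astype(np.float32));print("fuse",m.sum(),r,p.max(0),p.min(0))
    # stuff heights
    for a,(u,v) in dict(box=(330,150),rack=(470,250),rackin=(550,200),pot=(405,155),psuL=(300,100)).items():
        if n=="top": print(a,W[v,u])
E
```

```text
top bench z 0.0013764616098117508
plate 2701 ((622.6806640625, -0.1117095947265625), (299.751953125, 340.4643859863281), 89.96289825439453) [[ 452.35147 -149.87743]
 [ 792.8158  -150.09789]
 [ 793.0099   149.654  ]
 [ 452.54553  149.87447]]
bar 639 [ 0.64246195 -0.05473529  0.08490435] [ 0.49385799 -0.14919468  0.07500702] [0.79998762 0.09400533 0.09494849]
peg 1047 [ 0.75867896 -0.08058616  0.10733495] [ 0.49980012 -0.14823792  0.10001639] [0.79996916 0.0067092  0.1291622 ]
sadd 322 [ 0.69424647 -0.03781738  0.05566757] [ 0.5302131  -0.14954244  0.05005545] [0.79978599 0.14316508 0.06189295]
fuse 613 ((486.8930969238281, -277.22381591796875), (322.7828063964844, 82.82624053955078), 57.39670944213867) [ 0.59612923 -0.15176822  0.06999997] [ 0.40879208 -0.41951943  0.04008254]
box [ 0.75622682 -0.12115865  0.11845004]
rack [ 0.49519533 -0.46191771  0.16290316]
rackin [ 0.6185773  -0.66227101  0.16258369]
pot [ 0.73901806 -0.31168741  0.13373997]
psuL [ 0.89589451 -0.04308336  0.09813202]
scene bench z 0.00015187756917952027
bar 465 [ 0.63513583 -0.03738319  0.08356859] [ 0.4941723  -0.14434791  0.07505253] [0.79992721 0.05960595 0.09499084]
peg 747 [ 0.75023041 -0.07391992  0.10750557] [ 0.49543527 -0.14986861  0.10000611] [0.79997593 0.00923819 0.1271685 ]
sadd 292 [ 0.66153206 -0.03435841  0.05554272] [ 0.52681168 -0.14956403  0.05003938] [0.79996843 0.1079137  0.0619488 ]
fuse 374 ((489.11798095703125, -271.6185607910156), (323.4461364746094, 85.17364501953125), 56.31800079345703) [ 0.59985511 -0.15107206  0.06997897] [ 0.41276324 -0.41966596  0.04001651]
```

Run:
```python
from h import *;import pickle
from bench import *
out={}
for n in("top","scene"):
    c=capture(n);out[n]=c
    for q in("fixture","fuse","bar","handle","probe_block","saddles","stand_a"):
        L=silhouettes(n,q)
        out[n,q]=[(d["conf"],np.array(d["xy"]),d["region"]) for d in L]
        print(n,q,[(np.round(d["xy"],1).tolist(),round(d["conf"],2),int(d["region"].sum())) for d in L])
pickle.dump(out,open("sil.pkl","wb"))
c=out["top"];W=cloud(c)
# plate pixels by depth: connected component near fixture
Z=W[...,2]
m=((Z>.007)&(Z<.022)).astype(np.uint8);m[:170]=0
m=cv2.morphologyEx(m,cv2.MORPH_OPEN,np.ones((3,3)))
k,l,s,_=cv2.connectedComponentsWithStats(m)
sub=l[185:255,270:355];i=np.bincount(sub[sub>0]).argmax()
p=W[l==i];r=cv2.minAreaRect((p[:,:2]*1000).astype(np.float32));print("plate depth",s[i],r,p[:,2].mean())
uv=np.argwhere(l==i)[:,::-1].astype(np.float32);print(cv2.boxPoints(cv2.minAreaRect(uv)))
```

```text
top fixture [([313.2, 219.3], 0.81, 3911), ([419.8, 276.7], 0.2, 690)]
top fuse [([361.4, 315.5], 0.86, 542), ([504.1, 311.0], 0.81, 659), ([438.0, 331.3], 0.73, 619), ([420.9, 276.0], 0.66, 567)]
top bar [([305.4, 220.4], 0.88, 473)]
top handle [([308.5, 218.1], 0.74, 470)]
top probe_block [([342.2, 218.3], 0.74, 197)]
top saddles [([321.1, 229.5], 0.71, 277), ([276.4, 272.7], 0.23, 326)]
top stand_a [([420.4, 268.8], 0.66, 643), ([151.0, 280.3], 0.59, 896)]
scene fixture [([308.8, 269.3], 0.83, 3201), ([315.9, 346.1], 0.15, 1718)]
scene fuse [([290.4, 182.6], 0.76, 400), ([334.6, 206.9], 0.62, 330), ([272.1, 197.9], 0.6, 437)]
scene bar [([318.9, 247.8], 0.85, 491)]
scene handle [([319.2, 250.5], 0.66, 430)]
scene probe_block [([287.8, 243.5], 0.86, 379), ([270.9, 197.4], 0.51, 445)]
scene saddles [([328.5, 263.8], 0.75, 346)]
scene stand_a [([490.6, 316.0], 0.81, 819), ([263.7, 209.3], 0.57, 438)]
plate depth [ 305  184   43   59 1433] ((604.943359375, -119.47842407226562), (150.18516540527344, 107.24507141113281), 11.787505149841309) 0.015287567306741755
[[303.7122  190.99025]
 [341.27316 182.94145]
 [352.52682 235.45851]
 [314.96585 243.50731]]
```

```bash
cat > fitfix.py <<'E'
from h import *;import pickle
out=pickle.load(open("sil.pkl","rb"))
c=out["top"]
cs=[(273.8,198.5),(341.2,184.2),(352.7,236.2),(284.6,251.2)]
# model corners: px(274,198)=far-left: x+,y+ ; far-right x+,y-; near-right; near-left
M=np.array([[.102,.077],[.102,-.119],[-.048,-.119],[-.048,.077]])
P=np.array([ray(c,u,.014)[:2] for u in cs])
def rigid(M,P):
    mc,pc=M.mean(0),P.mean(0);H=(M-mc).T@(P-pc);a=np.arctan2(H[0,1]-H[1,0],H[0,0]+H[1,1])
    R=np.array([[np.cos(a),-np.sin(a)],[np.sin(a),np.cos(a)]]);return a,pc-R@mc,R
a,t,R=rigid(M,P);print("top",np.degrees(a),t,((M@R.T+t-P)*1000).round(1).tolist())
def overlay(c,a,t,fn,box,f):
    R=np.array([[np.cos(a),-np.sin(a)],[np.sin(a),np.cos(a)]])
    W=lambda p:np.r_[R@np.array(p[:2])+t,p[2]]
    im=c["image"];x0,y0,x1,y1=box
    im=cv2.resize(im[y0:y1,x0:x1],None,fx=f,fy=f,interpolation=cv2.INTER_CUBIC)
    def pl(pts,col):
        q=((proj(c,np.array([W(p) for p in pts]))-[x0,y0]+.5)*f).astype(np.int32);cv2.polylines(im,[q],True,col,1,cv2.LINE_AA)
    pl([(*m,.014) for m in M],(0,255,0))
    th=np.linspace(0,6.28,30)
    pl([(.075+.017*np.cos(s),.017*np.sin(s),.09) for s in th],(0,0,255))
    pl([(-.060+.009*np.cos(s),.009*np.sin(s),.122) for s in th],(255,0,255))
    pl([(-.065,-.009,.082),(.075,-.009,.082),(.075,.009,.082),(-.065,.009,.082)],(255,255,0))
    for s in(-.04,.04): pl([(-.026,s-.007,.055),(.026,s-.007,.055),(.026,s+.007,.055),(-.026,s+.007,.055)],(0,255,255))
    cv2.imwrite(fn,im)
if __name__=="__main__":
    overlay(c,a,t,"pics/ov_top.png",(260,170,370,265),7)
    overlay(out["scene"],a,t,"pics/ov_scene.png",(255,210,365,305),7)
E
python3 fitfix.py
```

```text
top 12.068159856932612 [ 0.56194658 -0.06271841] [[-0.3, 2.1], [0.7, -1.5], [-0.4, -1.8], [0.0, 1.2]]
```

View pics/ov_top.png

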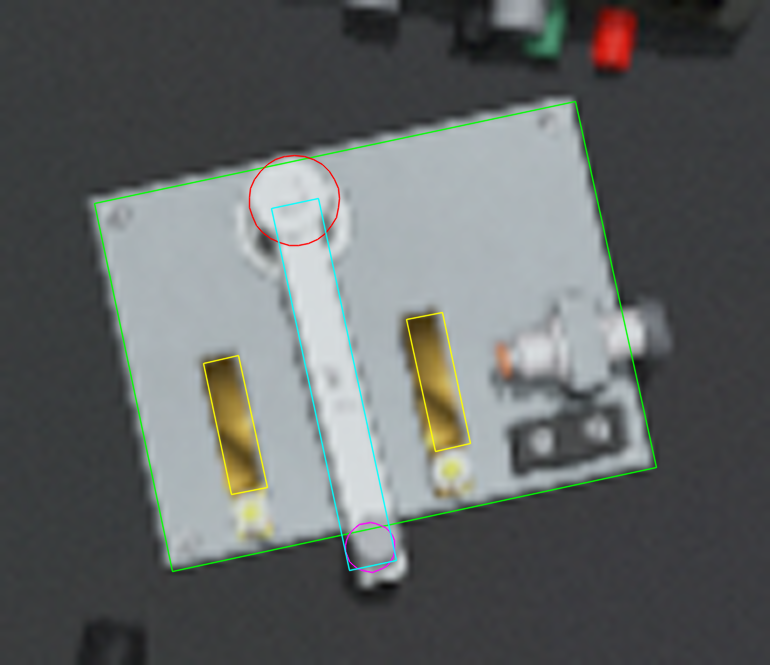

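View pics/ov_scene.png

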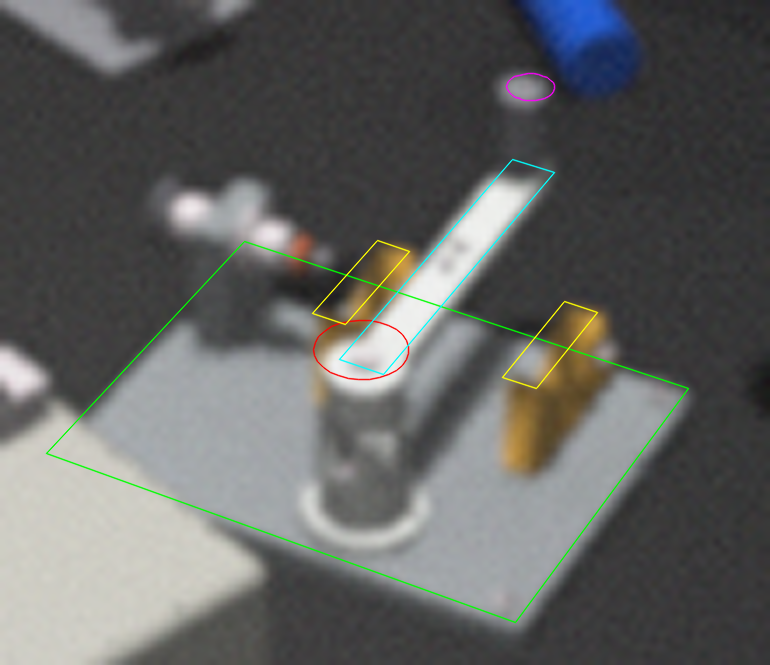

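```bash
cat > ff.py <<'E'
from h import *;import pickle
out=pickle.load(open("sil.pkl","rb"))
for n,i in(("top",3),("scene",2)):
    c=out[n];m=out[n,"fuse"][i][2];W=cloud(c)
    p=W[m];p=p[(p[:,2]>.035)&(p[:,2]<.075)]
    print(n,"n",len(p),"med",np.median(p,0),"zmax",np.percentile(p[:,2],[50,90,98]))
    uv=np.argwhere(m)[:,::-1].astype(np.float32)
    r=cv2.minAreaRect(uv);b=cv2.boxPoints(r);print(r)
    from itertools import combinations
    # fit a cylinder pose by silhouette: project capsule-ish outline hull
    from scipy.optimize import minimize
    th=np.linspace(0,2*np.pi,24)
    def hull(x,y,a,r=.0175,L=.065,z=.042):
        ax=np.array([-np.sin(a),np.cos(a),0]);s=np.array([np.cos(a),np.sin(a),0])
        pts=[np.array([x,y,z])+e*L*ax+r*(np.cos(t)*s+np.sin(t)*np.array([0,0,1])) for e in(-1,1) for t in th]
        return cv2.convexHull(proj(c,np.array(pts)).astype(np.float32))
    g=cv2.GaussianBlur(m.astype(np.float32),(0,0),1.0)
    def cost(v):
        h=hull(v[0]/1000,v[1]/1000,v[2]/100)
        im=np.zeros((480,640),np.uint8);cv2.fillPoly(im,[np.round((h+0.0)*16).astype(np.int32)],255,cv2.LINE_AA,4)
        return float(((cv2.GaussianBlur(im/255.,(0,0),1.0)-g)**2).sum())
    c0=np.median(p,0)
    best=min((minimize(cost,[c0[0]*1000,c0[1]*1000,a],method="Nelder-Mead",options=dict(initial_simplex=[[c0[0]*1000,c0[1]*1000,a],[c0[0]*1000+5,c0[1]*1000,a],[c0[0]*1000,c0[1]*1000+5,a],[c0[0]*1000,c0[1]*1000,a+5]])) for a in(-10,0,10)),key=lambda r:r.fun)
    print(n,best.x,best.fun)
    h=hull(best.x[0]/1000,best.x[1]/1000,best.x[2]/100)
    u,v=h.reshape(-1,2).mean(0).astype(int);x0,y0=u-50,v-40;f=7
    im=cv2.resize(c["image"][y0:y0+80,x0:x0+100],None,fx=f,fy=f,interpolation=cv2.INTER_CUBIC)
    cv2.polylines(im,[((h.reshape(-1,2)-[x0,y0]+.5)*f).astype(np.int32)],True,(0,255,0),1,cv2.LINE_AA)
    cv2.imwrite(f"pics/ff_{n}.png",im)
E
python3 ff.py
```

```text
top n 566 med [ 0.43048756 -0.36788833  0.0576359 ] zmax [0.0576359  0.06230107 0.06497752]
((422.05999755859375, 276.41998291015625), (48.77419662475586, 12.004899978637695), 5.90614128112793)
top [ 429.04783266 -370.67121835   -6.2206894 ] 45.29779061003376
scene n 386 med [ 0.43846647 -0.35787853  0.05311601] zmax [0.05311601 0.05937431 0.06151579]
((270.1538391113281, 198.23077392578125), (38.94690704345703, 12.155402183532715), 29.74488067626953)
scene [ 428.77308278 -368.02587413  -11.90524516] 6.332669352460217
```

View pics/ff_top.png

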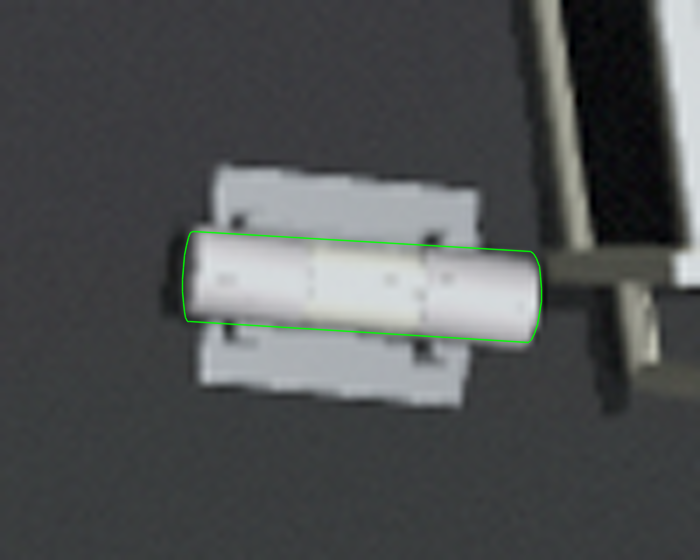

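View pics/ff_scene.png

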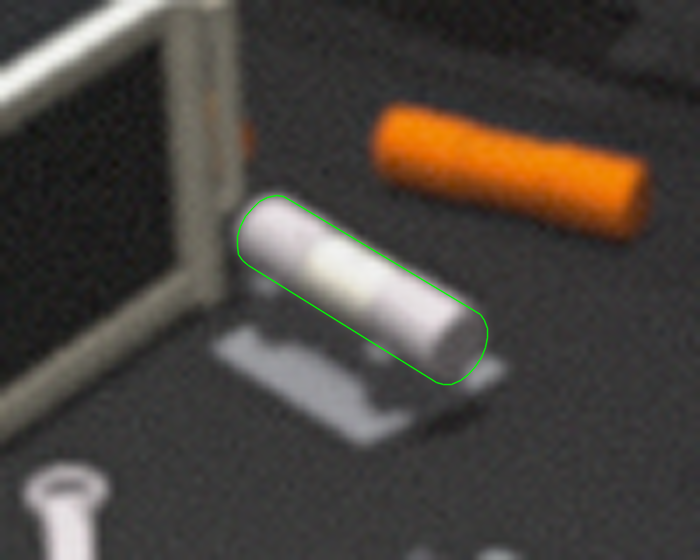

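```bash
cat > joint.py <<'E'
from h import *;import pickle
from scipy.optimize import least_squares
out=pickle.load(open("sil.pkl","rb"))
f=7;o={"top":(260,170),"scene":(255,210)}
# overlay-pixel clicks: cam,(u,v), model point, kind
F=[("top",(91,200),(.102,.077,.014)),("top",(577,101),(.102,-.119,.014)),("top",(657,467),(-.048,-.119,.014)),("top",(172,572),(-.048,.077,.014)),
("top",(295,228),(.075,0,.017)),
("top",(292,192),(.075,0,.090)),
("top",(222,358),(.026,.04,.055)),("top",(424,315),(.026,-.04,.055)),("top",(250,493),(-.026,.04,.055)),("top",(451,447),(-.026,-.04,.055)),
("scene",(517,628),(.102,.077,.014)),("scene",(692,399),(-.048,.077,.014)),
("scene",(367,508),(.075,0,.017)),("scene",(366,352),(.075,0,.090)),
("scene",(593,315),(-.026,.04,.055)),
]
H=[("top",(375,545)),("scene",(524,89))]
def res(v,full=False):
    x,y,a,th=v[:4];R=np.array([[np.cos(a),-np.sin(a)],[np.sin(a),np.cos(a)]]);r=[]
    off={"top":np.r_[v[4:6],0],"scene":np.r_[v[6:8],0]}
    for n,uv,m in F+[(n,uv,(.075-.135*np.cos(th),.135*np.sin(th),.122)) for n,uv in H]:
        W=np.r_[R@np.array(m[:2])+[x,y],m[2]]+off[n]
        r.append(proj(out[n],W)[0]-(np.array(uv)/f-.5+o[n]))
    r=np.array(r)
    if full: return r
    return np.r_[r.ravel()*2.6/1.5, v[4:8]*1000/2]
s=least_squares(res,[.562,-.062,.21,0,0,0,0,0],loss="soft_l1",x_scale=[.01,.01,.1,.1,.002,.002,.002,.002])
print(s.x.round(4));r=res(s.x,True)
for q,e in zip(F+H,r): print(q[0],q[2] if len(q)>2 else "peg",e.round(2))
for n,uv in H:print(n,"peg top world",ray(out[n],np.array(uv)/f-.5+o[n],.122))
E
python3 joint.py
```

```text
[ 5.627e-01 -6.090e-02  2.072e-01 -2.620e-02 -3.000e-04 -1.200e-03
  3.000e-04  1.200e-03]
top (0.102, 0.077, 0.014) [0.45 0.28]
top (0.102, -0.119, 0.014) [-0.26 -0.01]
top (-0.048, -0.119, 0.014) [-0.27  0.12]
top (-0.048, 0.077, 0.014) [-0.19 -0.27]
top (0.075, 0, 0.017) [ 0.3  -0.15]
top (0.075, 0, 0.09) [0.2  1.01]
top (0.026, 0.04, 0.055) [-0.33 -0.03]
top (0.026, -0.04, 0.055) [-0.14 -0.  ]
top (-0.026, 0.04, 0.055) [-0.38 -0.47]
top (-0.026, -0.04, 0.055) [ 0.03 -0.04]
scene (0.102, 0.077, 0.014) [ 0.28 -0.02]
scene (-0.048, 0.077, 0.014) [ 0.13 -0.83]
scene (0.075, 0, 0.017) [-0.35  0.21]
scene (0.075, 0, 0.09) [-0.07  0.34]
scene (-0.026, 0.04, 0.055) [-1.07 -0.48]
top peg [ 0.36 -0.12]
scene peg [ 0.49 -0.  ]
top peg top world [ 0.50413888 -0.07699589  0.122     ]
scene peg top world [ 0.50594481 -0.07640341  0.122     ]
```

```bash
cat > rob.py <<'E'
from bench import *
import numpy as np,cv2
FX=np.array([.5627,-.0609]);A=.2072
def fw(x,y,z,off=(0,0)):
    c,s=np.cos(A),np.sin(A);return np.array([FX[0]+c*x-s*y+off[0],FX[1]+s*x+c*y+off[1],z])
def q(psi): return [float(np.cos(psi/2)),float(np.sin(psi/2)),0.,0.]
def st(tag=""):
    print(tag,"t%.1f"%current_clock(),"p",np.round(np.array(current_position())*1000,1),"F",np.round(current_force(),1),"gap%.1f"%(current_finger_gap()*1000),"q6 %.2f"%current_joint_pos()[5])
E
python3 - <<'E'
from rob import *
psi=np.pi/2+A+.026
p=np.array([.5045,-.0765])
print(inverse_kinematics([*p,.20],q(psi)))
move_ptp([*p,.20],q(psi));st()
hit=servo_line([*p,.090],rate=.1,contact_N=8);st(hit)
c=capture("top");cv2.imwrite("pics/g1.png",cv2.resize(c["image"][150:300,230:430],None,fx=4,fy=4))
c=capture("scene");cv2.imwrite("pics/g1s.png",cv2.resize(c["image"][180:310,240:410],None,fx=4,fy=4))
E
```

```text
[-2.85929901e-01  2.53736254e-01  1.72975859e+00 -4.44089210e-16
  1.15809781e+00 -2.08992623e+00]
 t3.9 p [504.6 -77.1 200.1] F [ 0.5 -0.2  0.2] gap87.7 q6 -2.09
False t5.1 p [505.  -76.7  90.5] F [ 0.8  1.3 -0.2] gap87.6 q6 -2.09
```

View pics/g1s.png

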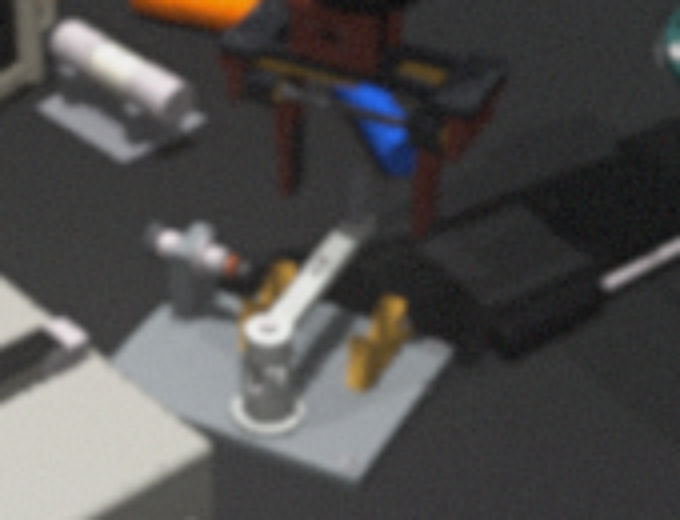

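The fingers straddle the peg, which is at about (360,190) in the crop, with the jaws across the bar. Closing and lifting.

Run:
```python
from rob import *
move_gripper(.012);st("closed")
p=np.array(current_position())
for dz in(.003,.008,.015,.0245):
    servo_line([p[0],p[1],p[2]+dz],rate=.04);st(dz)
c=capture("scene");cv2.imwrite("pics/g2s.png",cv2.resize(c["image"][180:310,240:410],None,fx=4,fy=4))
```

```text
closed t6.3 p [504.5 -76.5  90. ] F [-0.4 -0.7  0.1] gap17.4 q6 -2.09
0.003 t6.5 p [505.3 -76.4  92.9] F [ 4.3  1.7 -7.5] gap17.6 q6 -2.09
0.008 t6.8 p [505.4 -76.4  97.9] F [ 7.5  2.7 -8.4] gap17.5 q6 -2.09
0.015 t7.2 p [505.6 -76.3 104.8] F [  7.5   0.9 -11.7] gap17.3 q6 -2.09
0.0245 t7.5 p [506.  -76.2 114. ] F [  9.4   2.3 -14.5] gap17.3 q6 -2.09
```

View pics/g2s.png

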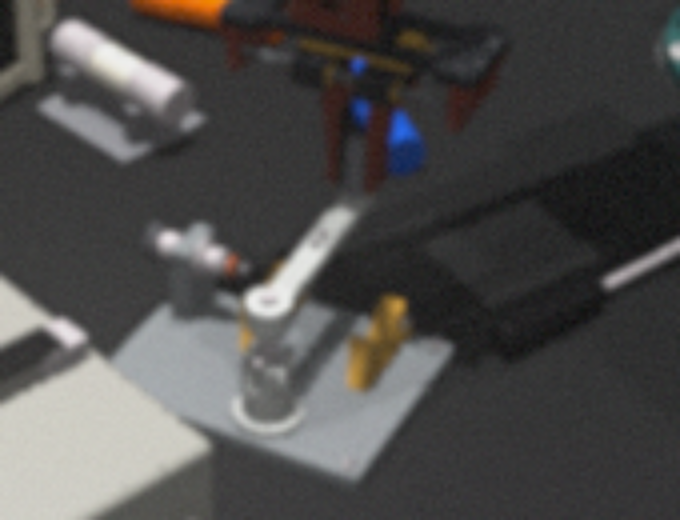

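```bash
cat > arc.py <<'E'
from rob import *
def swing(t_from,t_to,z,P=None,step=.14,rate=.12,stopF=None,psi_off=None):
    """gripper holding the peg; arc about the pillar with radial force relief"""
    P=fw(.075,0,0)[:2] if P is None else P
    p=np.array(current_position())[:2];r=np.linalg.norm(p-P)
    th0=np.arctan2(*(p-P)[::-1])
    o=current_orientation();psi0=2*np.arctan2(o[1],o[0])
    n=int(np.ceil(abs(t_to-t_from)/step));log=[]
    for i in range(1,n+1):
        d=(t_to-t_from)*i/n;th=th0-d
        rh=np.array([np.cos(th),np.sin(th)])
        servo_line([*(P+r*rh),z],q(psi0-d),rate=rate)
        F=np.array(current_force());Fr=F[:2]@rh;Ft=F[:2]@np.array([-rh[1],rh[0]])
        pp=np.array(current_position())
        log.append((pp[:2].copy()))
        print("turn %.2f r %.1f act %.1f Fr %.1f Ft %.1f Fz %.1f z %.1f t%.1f"%(t_from+d,r*1e3,np.linalg.norm(pp[:2]-P)*1e3,Fr,Ft,F[2],pp[2]*1e3,current_clock()))
        if abs(F).max()>40: print("STOP high");return log
        r+=np.clip(Fr*.00012,-.002,.002)
    return log
E
python3 - <<'E'
from arc import *
L=swing(-.025,.45,.1150)
st()
E
```

```text
turn 0.09 r 133.7 act 133.0 Fr -6.2 Ft 0.4 Fz -13.7 z 114.2 t7.9
turn 0.21 r 133.0 act 133.1 Fr -4.8 Ft -0.1 Fz -14.6 z 114.0 t8.2
turn 0.33 r 132.4 act 133.2 Fr -2.6 Ft 1.7 Fz -13.2 z 114.2 t8.4
turn 0.45 r 132.1 act 133.3 Fr -1.1 Ft 1.0 Fz -11.0 z 114.5 t8.7
 t8.7 p [506.6 -14.  114.5] F [  0.8  -1.2 -11. ] gap17.4 q6 -1.50
```

Run:
```python
from arc import *
L=swing(.45,1.40,.1155)
st()
c=capture("top");cv2.imwrite("pics/g3.png",cv2.resize(c["image"][140:290,220:420],None,fx=4,fy=4))
c=capture("scene");cv2.imwrite("pics/g3s.png",cv2.resize(c["image"][180:310,240:410],None,fx=4,fy=4))
```

```text
turn 0.59 r 133.3 act 133.4 Fr -3.1 Ft 0.8 Fz -13.7 z 115.1 t9.0
turn 0.72 r 132.9 act 133.5 Fr -0.5 Ft 0.7 Fz -12.0 z 115.1 t9.3
turn 0.86 r 132.8 act 133.6 Fr 1.9 Ft 0.9 Fz -10.9 z 115.2 t9.6
turn 0.99 r 133.0 act 133.6 Fr 2.2 Ft 0.2 Fz -9.6 z 115.3 t9.9
turn 1.13 r 133.3 act 133.4 Fr 1.3 Ft 0.4 Fz -11.9 z 115.2 t10.2
turn 1.26 r 133.5 act 133.5 Fr 0.6 Ft 1.1 Fz -13.4 z 115.0 t10.5
turn 1.40 r 133.5 act 133.6 Fr 1.2 Ft 0.5 Fz -13.4 z 115.1 t10.8
 t10.8 p [585.2  78.  115.1] F [ -0.9   0.9 -13.4] gap17.4 q6 -0.37
```

View pics/g3.png

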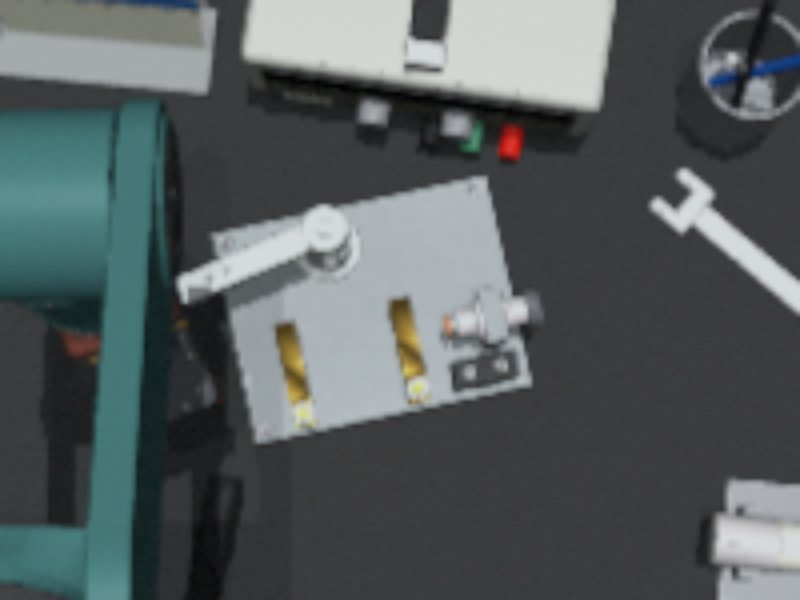

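View pics/g3s.png

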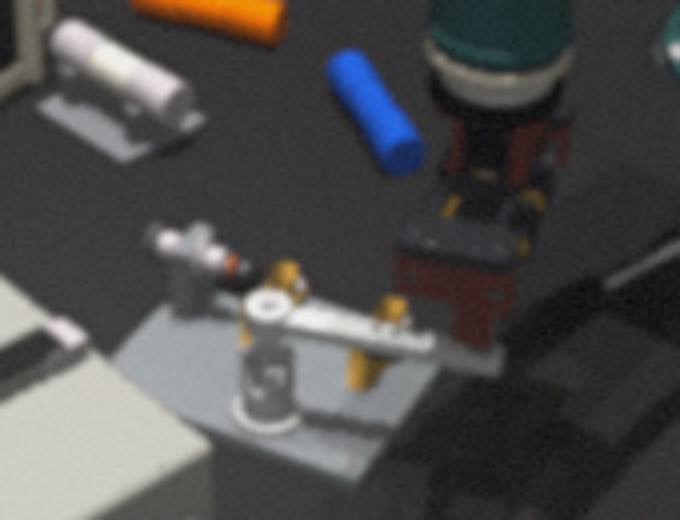

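Run:
```python
from rob import *
p=np.array(current_position())
for z in(.113,.112,.111,.110,.109,.108,.107):
    servo_line([p[0],p[1],z],rate=.03);st(z)
    if current_force()[2]>3: break
```

```text
0.113 t11.2 p [584.7  78.1 113.3] F [-1.2  4.3 -9.9] gap17.3 q6 -0.37
0.112 t11.4 p [585.1  78.5 112.7] F [-2.9  5.  -6.1] gap17.3 q6 -0.37
0.111 t11.7 p [585.4  78.9 112.3] F [-4.6  6.9 -2.1] gap17.6 q6 -0.37
0.11 t11.9 p [585.7  79.3 111.9] F [-4.5  8.9  2.2] gap17.4 q6 -0.37
0.109 t12.2 p [586.   79.6 111.5] F [-5.4  8.5  5.9] gap17.1 q6 -0.37
```

Run:
```python
from rob import *
P=fw(.075,0,0)[:2];p=np.array([.5852,.0782])
r=np.linalg.norm(p-P);th0=np.arctan2(*(p-P)[::-1]);o=current_orientation();psi0=2*np.arctan2(o[1],o[0])
def at(d,z):
    th=th0-d
    servo_line([*(P+r*np.array([np.cos(th),np.sin(th)])),z],q(psi0-d),rate=.04)
    F=np.array(current_force());pp=np.array(current_position())
    print("d %.3f t%.1f z %.1f Fz %.1f Fxy"%(d,current_clock(),pp[2]*1e3,F[2]),F[:2].round(1));return pp[2],F[2]
z0=.1105
found=False
for d in(0,.02,.04,.06,.08,.10):
    z,f=at(d,z0)
    if f<-7 : found=True;print("drop?");break
if not found:
    for d in(.04,0,-.02,-.04,-.06,-.08):
        z,f=at(d,z0)
        if f<-7: print("drop?");break
```

```text
d 0.000 t12.4 z 112.1 Fz -0.7 Fxy [-4.8  6.7]
d 0.020 t12.7 z 112.0 Fz -1.1 Fxy [-3.9  6.9]
d 0.040 t12.9 z 112.0 Fz 0.2 Fxy [-3.3  6.7]
d 0.060 t13.2 z 112.0 Fz -1.6 Fxy [-3.1  7.1]
d 0.080 t13.4 z 112.0 Fz -2.3 Fxy [-2.7  7.1]
d 0.100 t13.7 z 112.0 Fz -1.2 Fxy [-3.4  8. ]
d 0.040 t14.0 z 111.9 Fz -1.3 Fxy [-3.2  7.8]
d 0.000 t14.3 z 112.0 Fz -1.2 Fxy [-3.6  7.3]
d -0.020 t14.6 z 112.0 Fz -1.6 Fxy [-2.7  6.8]
d -0.040 t14.8 z 111.9 Fz -1.3 Fxy [-3.2  7. ]
d -0.060 t15.1 z 111.9 Fz -1.1 Fxy [-3.7  7.6]
d -0.080 t15.3 z 111.9 Fz -1.6 Fxy [-4.2  8.3]
```

Run:
```python
from rob import *
st()
c=capture("top");cv2.imwrite("pics/g4.png",cv2.resize(c["image"][180:260,255:365],None,fx=7,fy=7,interpolation=cv2.INTER_CUBIC))
c=capture("scene");cv2.imwrite("pics/g4s.png",cv2.resize(c["image"][220:300,270:380],None,fx=7,fy=7,interpolation=cv2.INTER_CUBIC))
```

```text
t15.3 p [575.7  74.8 111.9] F [-4.2  8.3 -1.6] gap17.5 q6 -0.46
```

View pics/g4.png

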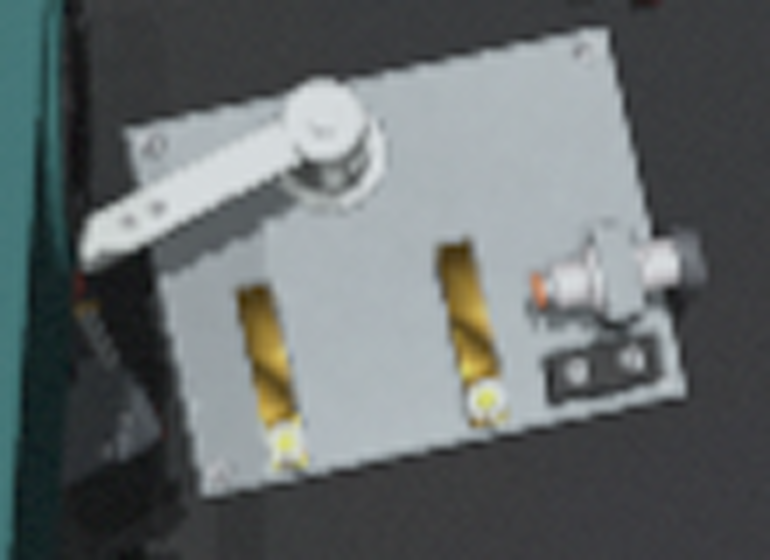

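View pics/g4s.png

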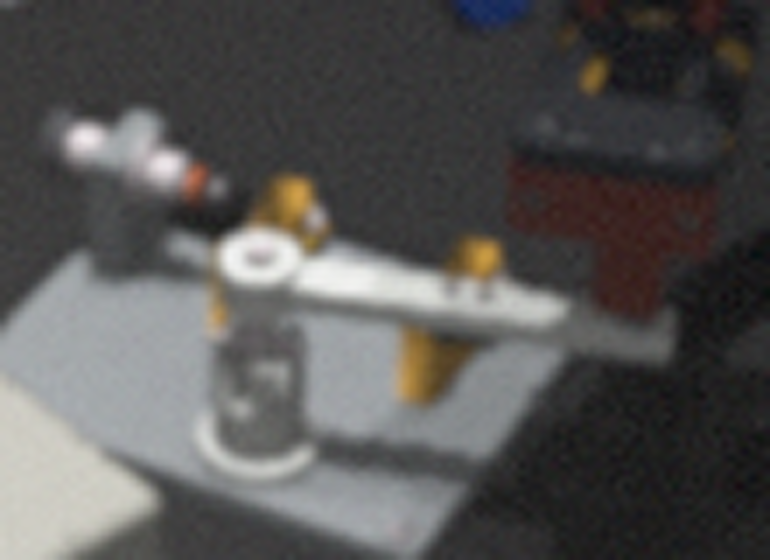

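Run:
```python
from rob import *
import pickle
from h import proj
o=pickle.load(open("sil.pkl","rb"))["scene"]
c=capture("scene");pickle.dump(c,open("s4.pkl","wb"))
a=[cv2.resize(i["image"][235:290,285:335],None,fx=7,fy=7,interpolation=cv2.INTER_CUBIC) for i in(o,c)]
for im,l in zip(a,(0,.022)):
    for h,col in((0,(0,255,0)),(.018,(255,0,0)),(.022,(0,0,255))):
        t=np.linspace(0,6.28,40);P=fw(.075,0,.09+h)
        pts=np.array([P+[.0155*np.cos(s),.0155*np.sin(s),0] for s in t])
        qd=((proj(o,pts)-[285,235]+.5)*7).astype(np.int32);cv2.polylines(im,[qd],True,col,1)
cv2.imwrite("pics/hub.png",np.hstack(a))
```

```text
(no output)
```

View pics/hub.png

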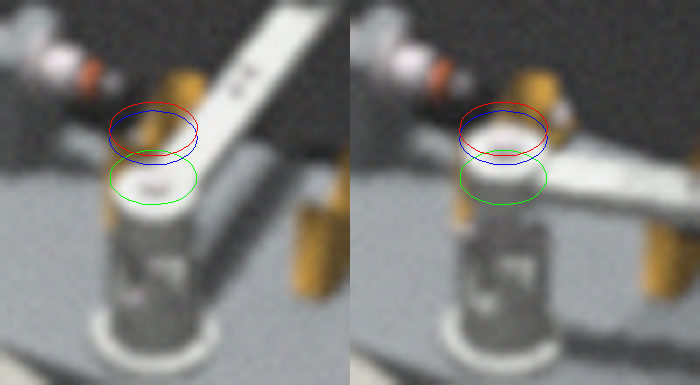

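Run:
```python
from rob import *
import pickle
from h import *
o=pickle.load(open("sil.pkl","rb"))
n={"top":capture("top"),"scene":capture("scene")}
P=fw(.075,0,0)[:2]
for k in("top","scene"):
    for nm,c in(("old",o[k]),("new",n[k])):
        W=cloud(c);d=np.hypot(W[...,0]-P[0],W[...,1]-P[1])
        m=(d<.010)&(W[...,2]>.06);print(k,nm,"hub",m.sum(),np.round(np.percentile(W[m][:,2],[25,50,75])*1e3,1))
        for r in(.04,.075,.095):
            th=np.pi+A-(-.026 if nm=="old" else 1.335)
            Q=P+r*np.array([np.cos(th),np.sin(th)])
            m=(np.hypot(W[...,0]-Q[0],W[...,1]-Q[1])<.008)&(W[...,2]>.06);print("  bar",r,m.sum(),np.round(np.median(W[m][:,2])*1e3,1) if m.any() else None)
```

```text
top old hub 45 [87.1 88.8 90.1]
  bar 0.04 28 84.4
  bar 0.075 29 82.9
  bar 0.095 28 82.5
top new hub 45 [103.8 105.2 107.5]
  bar 0.04 28 101.0
  bar 0.075 86 528.2
  bar 0.095 79 531.0
scene old hub 34 [85.4 87.1 89. ]
  bar 0.04 17 82.1
  bar 0.075 17 81.9
  bar 0.095 19 82.4
scene new hub 60 [ 67.2 101.4 104.6]
  bar 0.04 25 98.6
  bar 0.075 105 471.9
  bar 0.095 109 435.4
```

```bash
python3 - <<'E'
from rob import *
P=fw(.075,0,0)[:2];p=np.array([.5852,.0782])
r=np.linalg.norm(p-P);th0=np.arctan2(*(p-P)[::-1]);o=current_orientation();psi0=2*np.arctan2(o[1],o[0])-.08
th=th0
servo_line([*(P+r*np.array([np.cos(th),np.sin(th)])),.1108],q(psi0),rate=.06);st("ctr")
move_gripper(.05);st("open")
pp=np.array(current_position());servo_line([pp[0],pp[1],.19],rate=.15);st("up")
E
cat > chk.py <<'E'
from rob import *
from h import *
def hub(turn):
    P=fw(.075,0,0)[:2]
    for k in("top","scene"):
        W=cloud(capture(k));d=np.hypot(W[...,0]-P[0],W[...,1]-P[1])
        m=(d<.010)&(W[...,2]>.06)&(W[...,2]<.13);v=[np.round(np.median(W[m][:,2])*1e3,1)]
        for r in(.04,.075,.095):
            th=np.pi+A-turn;Q=P+r*np.array([np.cos(th),np.sin(th)])
            m=(np.hypot(W[...,0]-Q[0],W[...,1]-Q[1])<.008)&(W[...,2]>.06)&(W[...,2]<.12);v.append(np.round(np.median(W[m][:,2])*1e3,1) if m.any() else None)
        print(k,v)
E
python3 - <<'E'
from chk import *
from rob import *
move_ptp([.55,-.20,.25],q(0.0));st()
hub(1.37)
c=capture("top");cv2.imwrite("pics/g5.png",cv2.resize(c["image"][180:260,250:360],None,fx=7,fy=7,interpolation=cv2.INTER_CUBIC))
c=capture("scene");cv2.imwrite("pics/g5s.png",cv2.resize(c["image"][220:300,270:380],None,fx=7,fy=7,interpolation=cv2.INTER_CUBIC))
E
```

```text
ctr t15.9 p [585.7  79.4 112. ] F [-3.3  6.4 -1.9] gap17.2 q6 -0.37
open t16.6 p [585.2  78.1 110.8] F [ 0.3 -1.1 -0.1] gap50.0 q6 -0.37
up t17.2 p [584.7  78.1 189.4] F [-0.1  0.7 -0.1] gap50.1 q6 -0.37
 t18.3 p [ 549.9 -198.8  249.3] F [0.9 0.3 0.9] gap50.3 q6 -0.47
top [np.float64(105.9), np.float64(100.1), np.float64(101.5), np.float64(100.1)]
scene [np.float64(102.6), np.float64(98.7), np.float64(98.6), np.float64(99.5)]
```

View pics/g5.png

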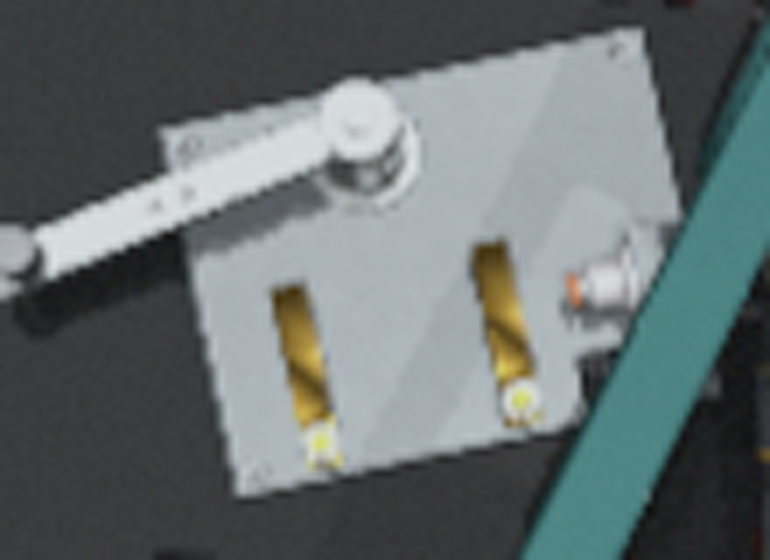

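View pics/g5s.png

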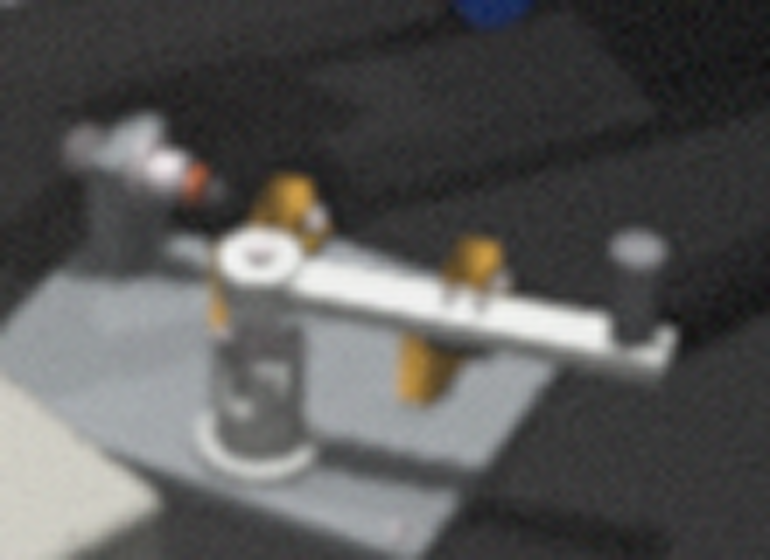

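Run:
```python
from rob import *
from h import *
move_ptp([.4285,-.370,.19],q(-.08));move_gripper(.07)
h=servo_line([.4285,-.370,.09],rate=.15,contact_N=8);st(h)
c=capture("scene");cv2.imwrite("pics/g6s.png",cv2.resize(c["image"][150:250,220:340],None,fx=6,fy=6,interpolation=cv2.INTER_CUBIC))
h=servo_line([.4285,-.370,.024],rate=.06,contact_N=6);st(h)
c=capture("scene");cv2.imwrite("pics/g7s.png",cv2.resize(c["image"][150:250,220:340],None,fx=6,fy=6,interpolation=cv2.INTER_CUBIC))
```

```text
False t20.8 p [ 428.9 -370.5   90.6] F [0.4 0.4 0.2] gap70.0 q6 -0.75
False t22.1 p [ 428.8 -370.3   24.4] F [ 0.5 -0.5  0.3] gap70.0 q6 -0.75
```

View pics/g7s.png

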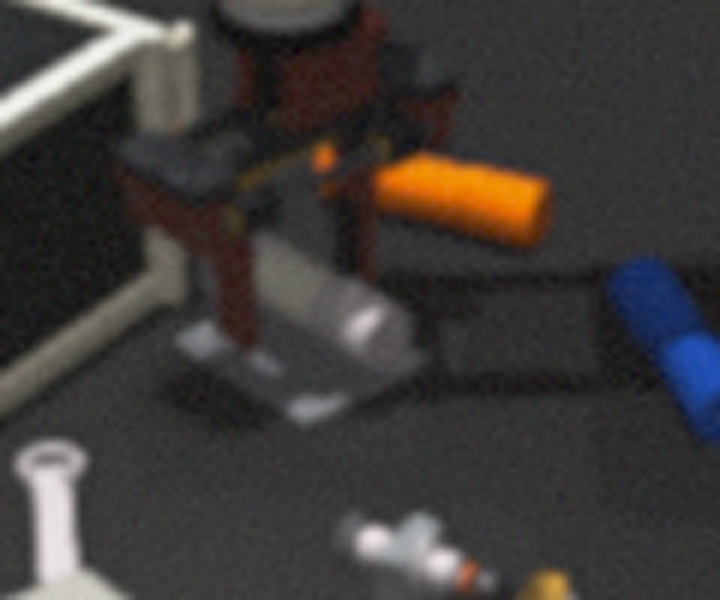

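Run:
```python
from rob import *
move_gripper(.025);st("closed")
p=np.array(current_position());servo_line([p[0],p[1],.05],rate=.06);st("lift")
servo_line([p[0],p[1],.20],rate=.2);st()
c=capture("scene");cv2.imwrite("pics/g8s.png",cv2.resize(c["image"][100:240,200:360],None,fx=5,fy=5,interpolation=cv2.INTER_CUBIC))
c=capture("top");cv2.imwrite("pics/g8.png",cv2.resize(c["image"][200:350,340:540],None,fx=4,fy=4,interpolation=cv2.INTER_CUBIC))
```

```text
closed t22.8 p [ 428.3 -370.    24. ] F [-1.6  0.5  1.2] gap31.4 q6 -0.75
lift t23.4 p [ 428.4 -370.1   50.4] F [-0.3  1.2 -4.6] gap31.4 q6 -0.75
 t24.3 p [ 427.5 -369.2  198.7] F [-0.7 -0.2 -4.1] gap31.7 q6 -0.75
```

View pics/g8s.png

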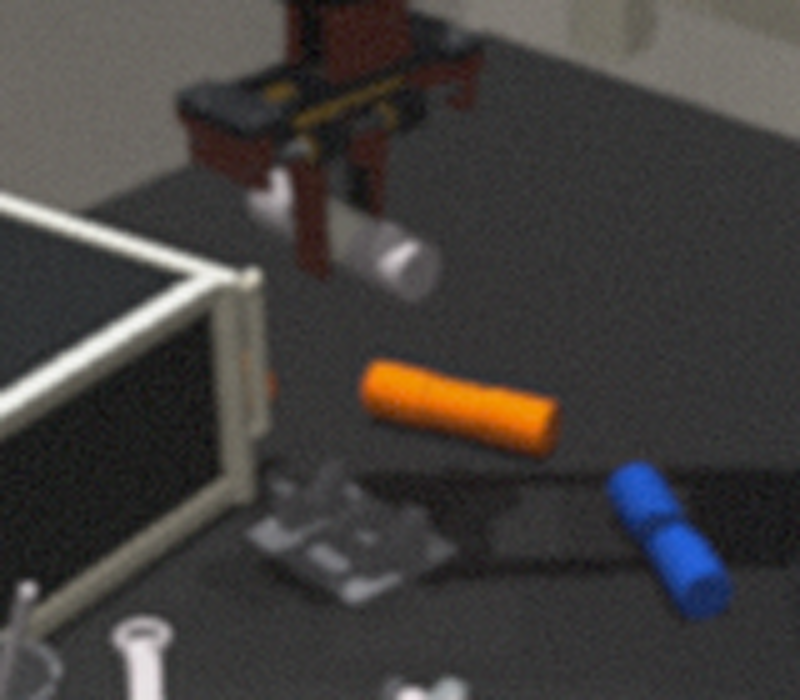

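View pics/g8.png

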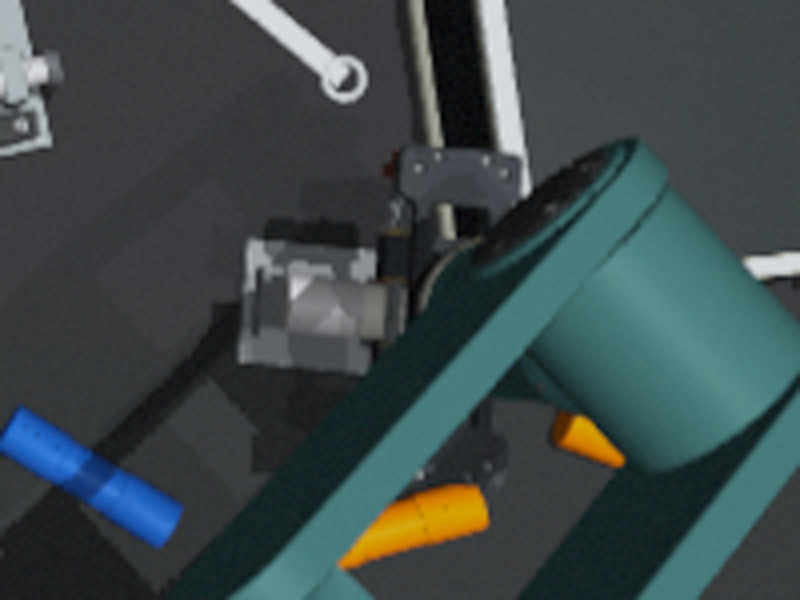

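Run:
```python
from rob import *
from h import *
import pickle
o=pickle.load(open("sil.pkl","rb"))
def loc(c,uv,off):
    w=ray(c,uv,.06)[:2]-off-FX;cc,s=np.cos(A),np.sin(A);print((np.array([cc*w[0]+s*w[1],-s*w[0]+cc*w[1]])*1000).round(1))
loc(o["top"],(497/7-.5+260,360/7-.5+170),np.array([-.0003,-.0012]))
loc(o["scene"],(307/7-.5+255,253/7-.5+210),np.array([.0003,.0012]))
t=fw(0,.017,.2)
move_ptp(t,q(A));st()
c=capture("scene");cv2.imwrite("pics/g9s.png",cv2.resize(c["image"][150:300,230:400],None,fx=4.5,fy=4.5,interpolation=cv2.INTER_CUBIC))
```

```text
[  2.6 -63.9]
[ -1.8 -66.6]
 t25.7 p [559.2 -45.3 199.9] F [-0.5  0.5 -3.9] gap31.7 q6 -0.41
```

View pics/g9s.png

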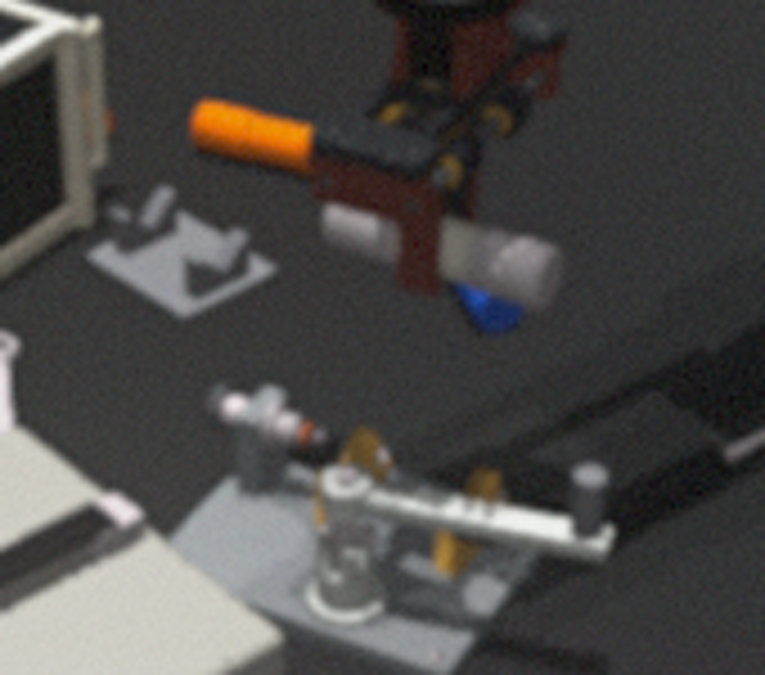

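Run:
```python
from rob import *
t=fw(0,.016,.2)
servo_line([t[0],t[1],.056],rate=.13,contact_N=8);st("pre")
h=servo_line([t[0],t[1],.039],rate=.02,contact_N=2.5);st(h)
c=capture("top");cv2.imwrite("pics/h1.png",cv2.resize(c["image"][170:270,250:380],None,fx=6,fy=6,interpolation=cv2.INTER_CUBIC))
c=capture("scene");cv2.imwrite("pics/h1s.png",cv2.resize(c["image"][190:310,250:390],None,fx=5,fy=5,interpolation=cv2.INTER_CUBIC))
```

```text
pre t27.0 p [560.1 -45.4  56.7] F [ 0.7 -0.3 -3.3] gap31.9 q6 -0.41
True t27.6 p [559.7 -45.1  42.7] F [1.9 0.4 0.5] gap31.4 q6 -0.41
```

View pics/h1s.png

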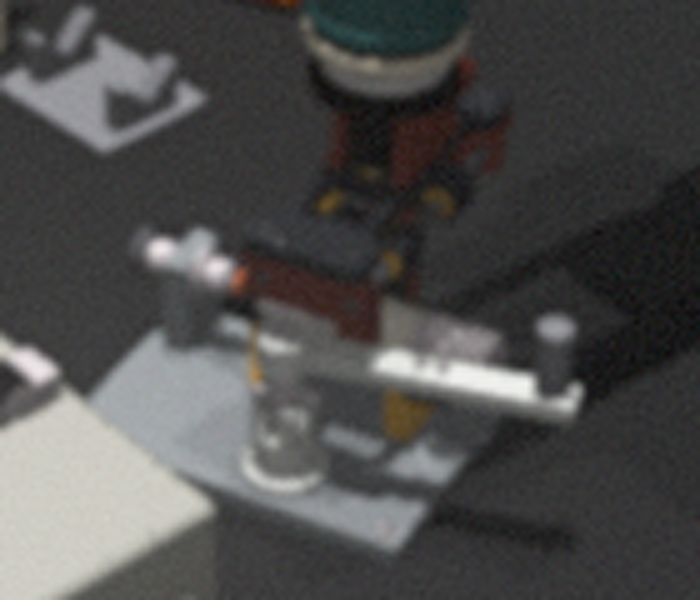

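View pics/h1.png

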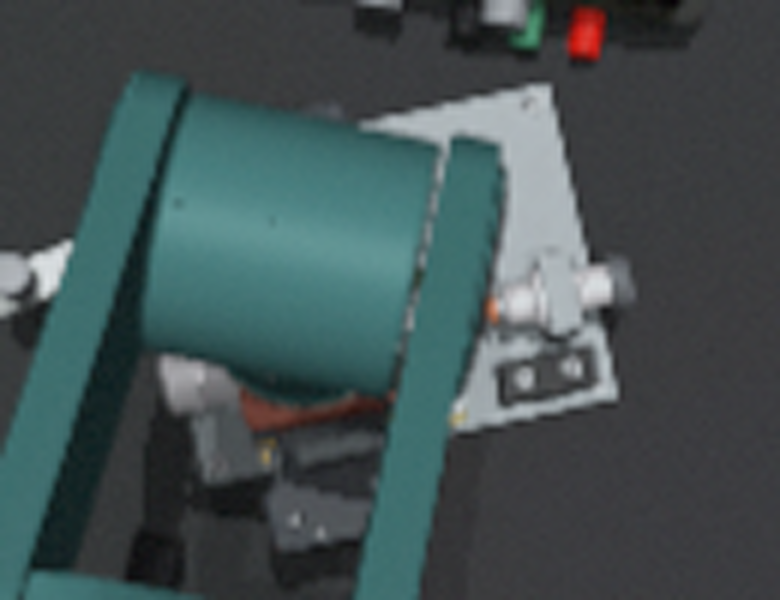

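Run:
```python
from rob import *
p=np.array(current_position());servo_line([p[0],p[1],.0422],rate=.02,contact_N=3);st("seat")
move_gripper(.038);st("open")
servo_line([p[0],p[1],.0418],rate=.02)
move_gripper(.025);st("regrip")
d=-np.array([-np.sin(A),np.cos(A)])
b=fw(0,.016,.0418)[:2]
for s in(.002,.004,.007):
    servo_line([*(b+d*s),.0418],rate=.02);F=np.array(current_force());pp=np.array(current_position())[:2]
    print(s,"along",round(F[:2]@d,1),"F",F.round(1),"y",round((pp-FX)@-d*1e3,1),"t%.1f"%current_clock())
```

```text
seat t28.0 p [560.  -45.2  42.4] F [0.3 1.  3.7] gap31.4 q6 -0.41
open t28.4 p [559.1 -45.1  41.8] F [ 0.4 -0.1  0.1] gap37.7 q6 -0.41
regrip t28.9 p [560.1 -45.1  41.8] F [ 1.7  0.7 -2.1] gap31.0 q6 -0.41
0.002 along -1.8 F [ 2.2  2.3 -0.8] y 14.0 t29.1
0.004 along -2.2 F [ 3.6  3.  -0.8] y 11.9 t29.4
0.007 along -2.0 F [3.5 2.8 0.4] y 8.9 t29.7
```

```bash
cat > slide.py <<'E'
from rob import *
d=-np.array([-np.sin(A),np.cos(A)])
def step(y,rate=.015):
    b=fw(0,y,.0418)[:2];servo_line([*b,.0418],rate=rate);F=np.array(current_force());pp=np.array(current_position())[:2]
    f=F[:2]@d;ya=(pp-FX)@-d*1e3
    print("cmd %.1f act %.2f along %.1f Fz %.1f t%.1f"%(y*1e3,ya,f,F[2],current_clock()));return f,ya
E
python3 - <<'E'
from slide import *
y=.009
while y>-.016:
    y-=.001 if y<.005 else .002
    f,ya=step(y)
    if f<-4.5: break
st()
E
```

```text
cmd 7.0 act 7.08 along -3.1 Fz 1.4 t30.0
cmd 5.0 act 5.13 along -2.9 Fz 0.5 t30.2
cmd 4.0 act 4.23 along -3.8 Fz 1.4 t30.5
cmd 3.0 act 3.30 along -3.5 Fz 1.2 t30.8
cmd 2.0 act 2.28 along -3.4 Fz 1.3 t31.0
cmd 1.0 act 1.30 along -3.5 Fz 1.0 t31.2
cmd -0.0 act 0.31 along -3.1 Fz -0.1 t31.5
cmd -1.0 act -0.68 along -4.4 Fz 1.3 t31.8
cmd -2.0 act -1.61 along -5.0 Fz 0.0 t32.0
 t32.0 p [563.5 -62.4  42. ] F [3.3 5.8 0. ] gap30.9 q6 -0.44
```

Run:
```python
from slide import *
y=-.002;prev=None
while y>-.016:
    y-=.0006
    f,ya=step(y)
    if f<-9.5: break
```

```text
cmd -2.6 act -2.06 along -4.4 Fz 1.2 t32.2
cmd -3.2 act -2.61 along -4.9 Fz 1.7 t32.5
cmd -3.8 act -3.19 along -5.2 Fz 1.2 t32.8
cmd -4.4 act -3.73 along -5.0 Fz 1.4 t33.0
cmd -5.0 act -4.11 along -6.3 Fz 1.4 t33.2
cmd -5.6 act -4.23 along -7.3 Fz 1.8 t33.5
cmd -6.2 act -4.30 along -10.1 Fz 1.3 t33.8
```

Run:
```python
from slide import *
step(-.0047)
move_gripper(.046);st("open")
p=np.array(current_position());h=servo_line([p[0],p[1],.19],rate=.12,contact_N=6);st(h)
move_ptp([.50,.16,.24],q(-0.3+np.pi/2));st()
c=capture("top");cv2.imwrite("pics/h2.png",cv2.resize(c["image"][170:270,250:380],None,fx=6,fy=6,interpolation=cv2.INTER_CUBIC))
c=capture("scene");cv2.imwrite("pics/h2s.png",cv2.resize(c["image"][200:300,260:380],None,fx=6,fy=6,interpolation=cv2.INTER_CUBIC))
```

```text
cmd -4.7 act -4.18 along -5.7 Fz 0.7 t34.0
open t34.5 p [563.2 -65.7  41.6] F [-0.5  0.2 -0.6] gap46.1 q6 -0.44
False t35.8 p [562.6 -65.6 189.2] F [-0.1 -0.2  0. ] gap46.4 q6 -0.45
 t36.8 p [500.2 159.4 239.6] F [-1.   0.8 -0.6] gap46.1 q6 -1.09
```

View pics/h2.png

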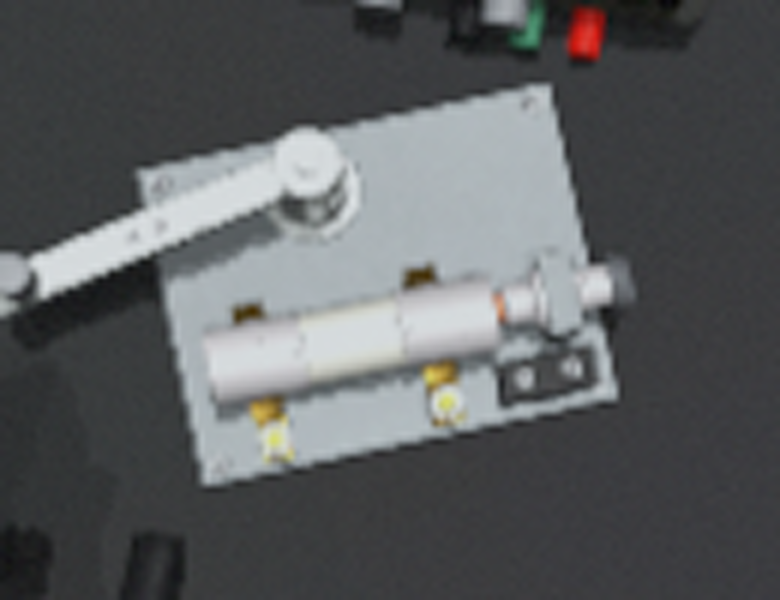

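View pics/h2s.png

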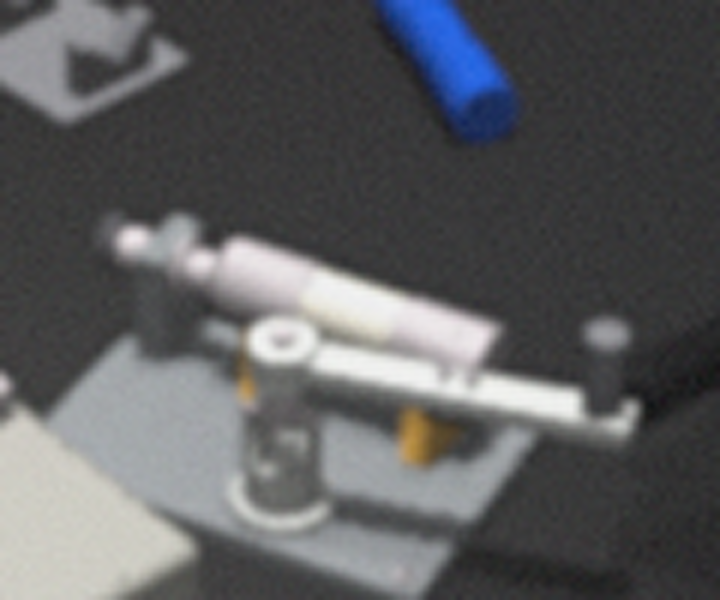

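```bash
python3 - <<'E'
from rob import *
psi=np.pi/2+A+.026-1.425
t=np.array([.5852,.0781])
move_ptp([*t,.19],q(psi));st()
h=servo_line([*t,.106],rate=.1,contact_N=6);st(h)
move_gripper(.012);st("grip")
z=.106
for dz in(.002,.004,.0065):
    servo_line([*t,z+dz],rate=.03);st(dz)
E
python3 -c "
from chk import *
hub(1.39)"
```

```text
t37.6 p [584.9  77.5 189.7] F [ 0.5 -0.1  0.9] gap45.8 q6 -0.37
False t38.6 p [585.7  78.2 106.6] F [ 0.6 -0.4 -0.8] gap46.0 q6 -0.36
grip t39.2 p [585.3  78.1 106.2] F [-0.6  0.8  0.8] gap17.2 q6 -0.36
0.002 t39.4 p [585.1  77.3 107.3] F [ 2.8 -5.3 -7.5] gap17.4 q6 -0.36
0.004 t39.7 p [584.9  76.7 108.7] F [  3.5  -6.9 -13.8] gap17.6 q6 -0.36
0.0065 t39.9 p [584.9  76.6 111.1] F [  3.8  -7.9 -14. ] gap17.1 q6 -0.36
top [np.float64(110.2), np.float64(102.8), np.float64(103.8), np.float64(103.1)]
scene [np.float64(78.9), np.float64(102.1), np.float64(102.2), np.float64(101.5)]
```

```bash
python3 - <<'E'
from arc import *
t=np.array([.5852,.0781])
servo_line([*t,.1155],rate=.03);st()
L=swing(1.40,1.25,.1155)
E
python3 -c "
from chk import *
hub(1.25)"
```

```text
t40.3 p [584.8  76.4 114. ] F [  4.3  -8.5 -15.7] gap17.5 q6 -0.36
turn 1.32 r 132.2 act 131.4 Fr -7.5 Ft -1.4 Fz -15.1 z 113.9 t40.5
turn 1.25 r 131.3 act 131.0 Fr -6.1 Ft -1.4 Fz -15.5 z 114.0 t40.8
top [np.float64(110.8), np.float64(104.9), np.float64(105.1), np.float64(104.9)]
scene [np.float64(81.0), np.float64(103.5), np.float64(101.2), np.float64(103.1)]
```

```bash
python3 - <<'E'
from arc import *
L=swing(1.25,0.0,.1155)
st()
c=capture("top");cv2.imwrite("pics/k1.png",cv2.resize(c["image"][170:270,250:380],None,fx=6,fy=6,interpolation=cv2.INTER_CUBIC))
c=capture("scene");cv2.imwrite("pics/k1s.png",cv2.resize(c["image"][200:300,260:380],None,fx=6,fy=6,interpolation=cv2.INTER_CUBIC))
E
python3 -c "
from chk import *
hub(0)"
```

```text
turn 1.11 r 131.0 act 130.6 Fr -6.4 Ft -0.1 Fz -15.3 z 114.3 t41.2
turn 0.97 r 130.2 act 130.0 Fr -5.1 Ft -0.3 Fz -14.9 z 114.4 t41.5
turn 0.83 r 129.6 act 129.6 Fr -5.4 Ft -1.4 Fz -14.6 z 114.4 t41.8
turn 0.69 r 128.9 act 129.1 Fr -4.8 Ft -1.0 Fz -14.6 z 114.5 t42.1
turn 0.56 r 128.4 act 128.7 Fr -4.1 Ft -1.4 Fz -14.8 z 114.8 t42.4
turn 0.42 r 127.9 act 128.2 Fr -4.0 Ft -0.5 Fz -15.1 z 115.1 t42.7
turn 0.28 r 127.4 act 127.7 Fr -2.8 Ft -0.5 Fz -15.2 z 115.2 t43.0
turn 0.14 r 127.1 act 127.3 Fr -4.3 Ft -1.0 Fz -15.1 z 115.3 t43.3
turn 0.00 r 126.5 act 126.7 Fr -3.4 Ft -0.9 Fz -14.9 z 115.3 t43.6
 t43.6 p [512.6 -74.  115.3] F [  3.1   1.7 -14.9] gap17.4 q6 -2.05
top [np.float64(110.9), None, None, None]
scene [np.float64(106.0), np.float64(104.6), np.float64(102.4), np.float64(104.5)]
```

View pics/k1.png

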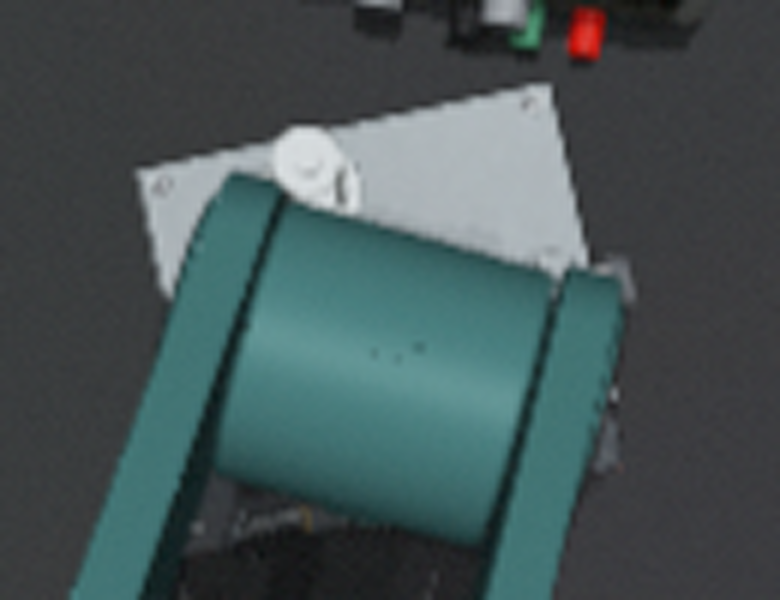

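View pics/k1s.png

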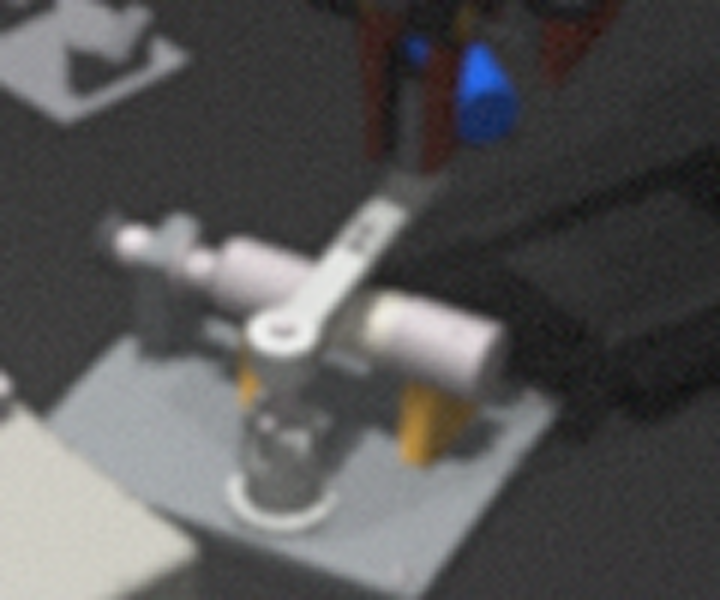

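Run:
```python
from rob import *
p=np.array(current_position())
z=.1155
while z>.098:
    z-=.0015
    servo_line([p[0],p[1],z],rate=.03);F=current_force();pp=current_position()
    print("cmd %.1f act %.1f F"%(z*1e3,pp[2]*1e3),np.round(F,1),"t%.1f"%current_clock())
    if F[2]>-3: break
```

```text
cmd 114.0 act 113.9 F [  3.    1.1 -14.9] t44.0
cmd 112.5 act 112.4 F [  2.5  -0.4 -14.5] t44.3
cmd 111.0 act 110.9 F [  2.2   0.5 -13.3] t44.5
cmd 109.5 act 109.5 F [  1.7   0.3 -12.8] t44.8
cmd 108.0 act 107.9 F [  0.7  -0.3 -12.6] t45.0
cmd 106.5 act 106.4 F [ -0.   -0.5 -11.9] t45.3
cmd 105.0 act 104.9 F [ -1.   -0.7 -12.1] t45.5
cmd 103.5 act 103.4 F [ -1.2  -0.5 -11.3] t45.8
cmd 102.0 act 101.9 F [-1.4 -0.3 -9.8] t46.0
cmd 100.5 act 100.9 F [-4.5 -1.  -2.7] t46.3
```

```bash
python3 - <<'E'
from rob import *
p=np.array(current_position())
servo_line([.5126,-.0740,.1000],rate=.02);st("unload")
move_gripper(.05);st("open")
p=np.array(current_position());servo_line([p[0],p[1],.20],rate=.12,contact_N=6);st("up")
move_ptp([.45,-.30,.28],q(0));st()
c=capture("top");cv2.imwrite("pics/k2.png",cv2.resize(c["image"][170:270,250:380],None,fx=6,fy=6,interpolation=cv2.INTER_CUBIC))
c=capture("scene");cv2.imwrite("pics/k2s.png",cv2.resize(c["image"][200:300,260:380],None,fx=6,fy=6,interpolation=cv2.INTER_CUBIC))
cv2.imwrite("pics/k2f.png",capture("top")["image"])
E
python3 -c "
from chk import *
hub(0)"
```

```text
unload t46.5 p [512.5 -74.2 100.8] F [-5.7 -0.4  2.1] gap17.5 q6 -2.06
open t47.2 p [512.7 -74.  100. ] F [-0.3  0.9  0.3] gap50.2 q6 -2.06
up t48.2 p [512.1 -73.8 199.3] F [-0.6 -0.3  0.3] gap50.1 q6 -2.06
 t49.4 p [ 449.9 -299.3  279.3] F [-0.5 -0.3  0.5] gap50.1 q6 -0.72
top [np.float64(96.5), np.float64(91.7), np.float64(91.2), np.float64(91.0)]
scene [np.float64(94.8), np.float64(90.1), np.float64(90.1), np.float64(89.7)]
```

View pics/k2.png

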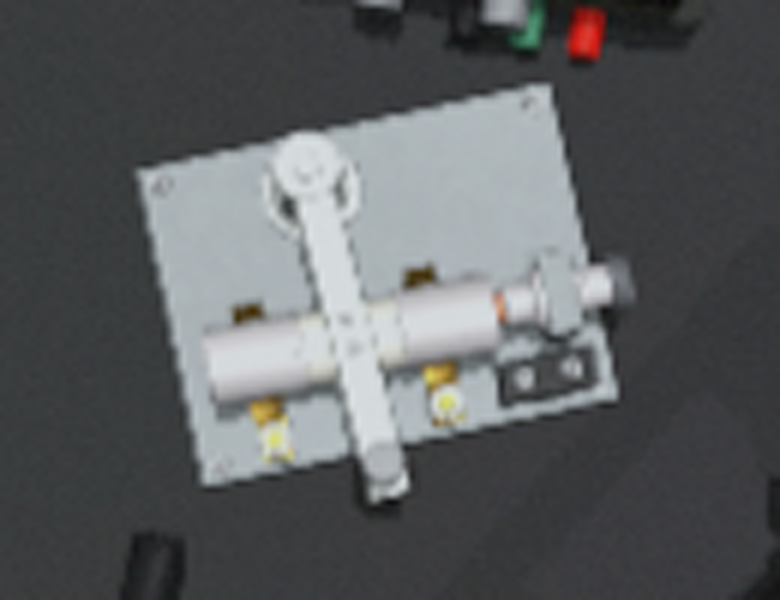

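View pics/k2s.png

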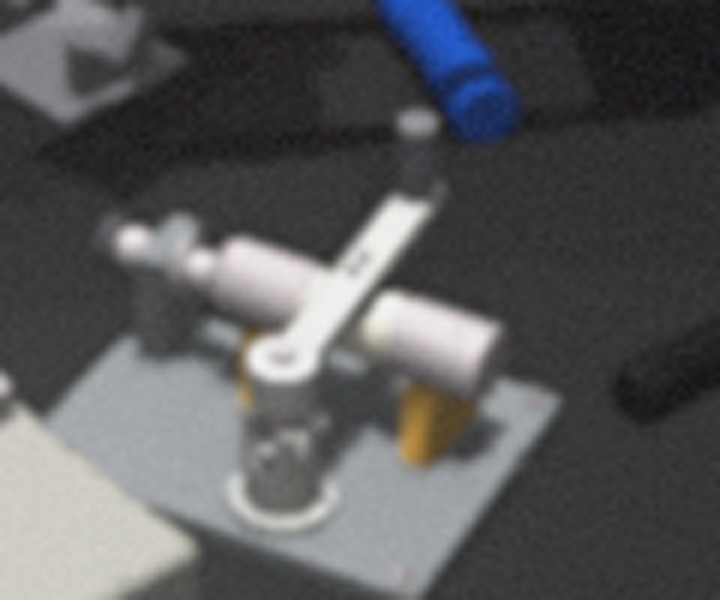

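The bar lies over the fuse, about 8–9 mm up by depth (10 mm expected). The fuse ends in the top crop are still at about (208,368) and (497,315), the same as before clamping. The probe is still in contact at (500,305). Handing in.

```bash
python3 -c "
from bench import *
print(current_clock());close_job()"
```

```text
49.6667
the job is handed in; nothing more can be done
```

The thick fuse is clamped in the fixture with the probe pushed in, and I handed the job in at 49.7 s; no verdict is reported.

**What I did**
- **Parking the bar:** I lifted the bar and parked it at a turn of about 1.39.
- **Placing the fuse:** I took the white thick fuse from its stand and laid it in the saddles, stopping on light contact. I then slid it to -y; rubbing was about 2–3.5 N.
- **Finding the probe's bottom:** The fuse met the probe near y -1 mm and stopped hard at -4.2 mm, with a peak push of about 10 N. I eased that off before letting go.
- **Clamping:** I lifted the bar out of its notch, swung it back and lowered it under control, until the foot carried the load. Only then did I open the gripper.

**Last checks**
- **Fuse position:** Its ends are at the same pixels before and after clamping, and the probe tip is still against it.
- **Bar height:** Depth shows the bar about 8–9 mm up, where 10 mm is expected. The parked bar read about 1–2 mm low in the same way (18 mm expected), so I put the gap down to depth error.

**What disagreed**
- The fingers slipped about 4 mm up the peg on the first lift, so the tool height no longer gave the bar's height. My search for the notch was therefore unneeded, because depth showed the bar was already in it.
- On the swing back the fingers drifted about 6 mm off-centre on the peg, but the grip held.

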